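Take the coarse plate from its locked case and fit it to the grater

TASK

Set up the grater for coarse grating: swing the steel safety arm on top of the plate case right out to the side, draw the plate with the big round holes straight up out of its slot by its black grip, and slide it down between the guides of the upright grater frame until it sits fully home, lowering it in rather than letting it drop. Leave the other two plates down in the case and do not disturb the lemon, onion, garlic and cup around.

Things in the scene. Friction and masses are not known exactly. Their poses are not given: they have to be found in the camera images.
- plate_case: Fixed white plastic case, open on top, 160 (x) x 106 (y) x 58 mm high. Origin: centre of its underside, x to its back, y to its left. Ribs in its left and right walls (54 mm high) form three slots 9 mm wide, at x = -42, 0, +42 mm; each holds a plate upright, broad faces to front and back, its bottom edge 6 mm and its top 100 mm above the underside. Front and back walls are 30 mm high
- safety_bar (a joint): Safety arm: flat steel bar 14 mm wide, 6 mm thick, lying 3 mm above the plates so that none can be lifted. It turns level about an upright pivot at the case's back. 0: points to the case's front, over the plates; it opens anticlockwise seen from above (knob end swings to the case's right, -y); stop at 1.0 rad, clear of every plate from 0.7. Light friction (0.4 N at the knob), stays where left
- pivot_point (a point): Pivot of the safety arm, at the arm's underside: x = +78, y = -32, z = +103 mm in the case's frame
- knob_top (a point): Top centre of the black knob on the free end of the arm, 156 mm from the pivot: round, upright, 16 mm diameter, 24 mm high, standing on the arm (this point is 30 mm above the arm's underside, 133 mm above the worktop)
- plate_coarse: The plate with big round holes (12 mm), wanted in the grater. Loose, about 0.1 kg, either way round is right. Steel sheet 6 (x) x 90 (y) x 74 mm high below a black grip 10 x 90 x 20 mm: 94 mm high in all. Origin: middle of its bottom edge, x across its thickness, z up. It stands in any of the three slots
- plate_coarse_grip (a point): Middle of the top edge of the coarse plate's black grip, 94 mm above the plate's origin; hold the 10 mm thick grip here, with the fingers in front and behind
- plate_fine: The plate with many 3 mm holes, same size, grip and origin as the coarse one; stays in the case
- plate_slicing: The plate with one long slanting slicing slot, same size, grip and origin; stays in the case
- grater: Fixed grater: upright steel frame 106 mm wide across the middle of a white catch tray 150 (x) x 130 (y) x 23 mm. Origin: centre of its underside, x to its back, y to its left. Two guides take a plate from above, faces to front and back; play 1.5 mm each way in x, 2 mm in y; their mouths flare by 5 mm more each way. A wire loop 70 mm high stands behind them, out to x = +50 mm
- grater_mouth (a point): Middle between the flared tops of the guides, 91 mm above the underside of the grater
- grater_seat (a point): Middle of the sill between the guides, 14 mm above the underside: the bottom edge of a plate that is fully home rests here (its top is then 108 mm above the worktop)
- lemon: Lemon, about 78 x 55 x 56 mm, a bystander; origin at its underside
- onion: Onion, about 75 mm, a bystander; origin at its underside
- garlic: Garlic bulb, about 60 mm, a bystander; origin at its underside
- cup: Striped cup, 82 mm wide, 84 mm high, a bystander; origin at its underside
Things that resemble listed ones, but are neither listed nor needed, are in the scene too. What is shaped like the plate_fine but turquoise is not meant.

How it is judged:
By the outcome, as a careful person would: the job done as asked, in the order asked, and still so for the second after the job is handed in, with the robot touching nothing.
It also fails if it takes over 58 s, if anything falls off the work surface, if the arm or the gripper's body presses on something with over 40 N, if the wrist force passes 120 N, or if a joint passes its speed limit or range.

ROBOT

A 6-joint arm with a two-finger parallel gripper is mounted at the origin on a cart in front of the work surface, level with it; the furniture and walls round the work are solid. World frame = base frame: x ahead of the robot, y to its left, z up, the work surface at z = 0. Lengths are in m, angles in rad, forces in N, time in s.
With the tool pointing down it reaches from about 0.425 to 0.925 m from the base axis. Payload 12.5 kg.
Tool frame: the origin (TCP) lies between the finger pads; the fingertips stand nose_length ahead of it and the grasp point (between the pads) lies 2 mm behind it (nose_length is the distance from the TCP to the fingertips, in m); z points along the fingers, y is the line along which they close (so a half turn about z gives the same grasp; the last joint's range is limited). The gripper opens to 85 mm and grips with 20 to 120 N. Pads are 22 mm wide; open, the fingers measure 114 mm over their backs; the gripper's body (76 mm by 85 mm) begins 54 mm behind the grasp point. The pads swing forward as they close: fully open they stand 13 mm farther back than shut.
Start: joints at [-1.399, 0.491, 1.559, -0, 1.092, -0.106], TCP at [0.171, -0.601, 0.248] pointing down, gripper open.
Joint ranges: [-3.1, 3.1], [-0.84, 2.19], [0.05, 2.79], [-1.13, 4.28], [0.06, 2.93], [-2.69, 2.69]. Speed limits (rad/s): [2.22, 2.22, 2.79, 3.14, 3.14, 3.14].

INTERFACE

Orientations are given as a unit quaternion [w, x, y, z].
In Python, from workcell import * gives the robot as it stands. The module is installed in compiled form; this text tells all that it offers.
- The arm moves only by the tool send_rows, never from a script. Its argument "deltas" is a list that holds one entry, the list of rows, each a list of 7 numbers: the shift along the world's x, y, z in mm, then the turn, a rotation vector about the world's x, y, z in degrees, then the opening, from -1 (shut) to 1 (fully open). A call has 1 to 20 rows; each row is the pose to reach, as a shift and turn from the pose commanded when the call began; what a row does not reach only later rows make up. A row lasts 1/8 s, in which the tool goes at most 62.5 mm and 10.7 degrees, less where a joint would pass 70% of its speed; a pose out of reach is approached as far as the arm can. A call with a gripper value outside its range is refused whole. The fingers move at their own pace and stop on an object; "grip_force" is the grip in N (left out, the last holds). Time passes only in rows, so rows that repeat a pose let the fingers close. It gives the time, the measured TCP pose, the force, the opening and the grip force at its end, in the units of the state.
- get_obs(): the state, without advancing time (a new reading comes with each control period).
- grab_frame(name): name is "scene" or "top" or "wrist"; returns a dict with "frame" (384x512x3 uint8, red, green, blue), "intrinsics" (3x3 intrinsics, pixels), "k1" (the pictures are not rectified: a ray, as slopes to the right and down, at radius r is drawn at 1 + k1 r^2 times it, then the intrinsics apply), "eye" and "orientation" of the camera in the world. Camera axes: x right, y down, z forward; pixel columns grow to the right and rows downward; lengths in m; the calibration is good to about 2 mm. A picture is of the moment at which its call begins. There is no depth.
- job_done(): hands the job in; it is judged then, once.
The state is a dict: "t": time; "joint_pos": joint angles; "qd": joint speeds; "effort": joint torques, N m; "ee_pos": TCP position; "ee_rot": TCP orientation; "contact_force": force on the tool from outside, world axes, zero at the start; "wrist_torque": the same for the moment, N m; "grip_width": finger opening in m; "grip_force": force on a finger pad.
Only numpy, scipy, OpenCV 4.12 (cv2) and the standard library are available. Lean on these libraries where they do the work, as an engineer would, in place of code of your own. Each camera call takes 0.05 s, during which the arm holds its last target. There are 200 camera calls.

## Working session

There is one attempt and no reset: what is moved stays moved. The work goes in short steps, Python scripts to look and compute and a tool call to move; the robot and the scene stay as the last step left them, time stands still between calls to the robot, and variables do not carry over. Pictures are saved under pics/ and viewed, at most 15 in all, crops included, and the job is handed in when it is done.

Besides the shell and the picture viewer there is one more tool, called as name(argument=value, ...) on one line, values as JSON. send_rows: Moves the arm, as the interface text tells. Its arguments: {"type":"object","properties":{"deltas":{"type":"array","items":{"type":"array","items":{"type":"array","items":{"type":"number"}}}},"grip_force":{"type":"number"}},"required":["deltas"]}

```bash
mkdir -p pics; cat > h.py <<'E'
from workcell import *
import numpy as np, cv2
from scipy.spatial.transform import Rotation as R
def rot(q): return R.from_quat([q[1],q[2],q[3],q[0]]).as_matrix()
def ray(c,u,v):
    K=c["intrinsics"]; d=np.zeros(5); d[0]=c["k1"]
    p=cv2.undistortPoints(np.array([[[u,v]]],float),np.array(K,float),d)[0,0]
    return np.array(c["eye"]), rot(c["orientation"])@np.array([p[0],p[1],1.])
def onz(c,u,v,z):
    e,d=ray(c,u,v); return e+d*(z-e[2])/d[2]
def proj(c,P):
    q=rot(c["orientation"]).T@(np.array(P,float)-np.array(c["eye"])); a=q[:2]/q[2]
    a=a*(1+c["k1"]*(a@a)); K=np.array(c["intrinsics"]); return K[:2,:2]@a+K[:2,2]
def tri(c1,p1,c2,p2):
    e1,d1=ray(c1,*p1);e2,d2=ray(c2,*p2)
    s=np.linalg.lstsq(np.c_[d1,-d2],e2-e1,rcond=None)[0]
    a=e1+d1*s[0];b=e2+d2*s[1];return (a+b)/2,np.linalg.norm(a-b)
E
python3 - <<'E'
from h import *
import pickle
C={n:grab_frame(n) for n in("scene","top","wrist")}
pickle.dump(C,open("c0.pkl","wb"))
for n,c in C.items():
    print(n,c["eye"],rot(c["orientation"])[:,2],c["intrinsics"][0][0],c["k1"])
    cv2.imwrite(f"pics/{n}0.png",cv2.resize(c["frame"][...,::-1],(800,600),interpolation=cv2.INTER_CUBIC))
print(get_obs())
E
```

```text
scene [0.10825805 0.99306868 0.85302214] [ 0.34922703 -0.72267989 -0.59646815] 370.35534955319 -0.0060876522253448815
top [ 0.05638791 -0.12608558  1.51320457] [ 0.32823192  0.14579232 -0.93327831] 476.7262451745374 -0.09363672068484626
wrist [ 0.24817249 -0.57960254  0.37309741] [-0.29726572 -0.08386288 -0.95110468] 272.74078497864815 -0.020263925086133523
{'t': 0.15, 'joint_pos': array([-1.39859438e+00,  4.91395457e-01,  1.55934662e+00,  3.24159337e-05,
        1.09167074e+00, -1.05586564e-01]), 'qd': array([-0.00150647, -0.00063855, -0.00190001, -0.00139934, -0.00121515,
       -0.00078556]), 'effort': array([ 2.02632880e-03, -6.18706512e+01, -2.61690491e+01, -6.90790716e-05,
        3.23470063e-03,  1.20131386e-05]), 'ee_pos': array([ 0.17140254, -0.60087153,  0.2478651 ]), 'ee_rot': array([-4.10336678e-04,  9.90370642e-01,  1.38440684e-01,  7.15415023e-07]), 'contact_force': array([-0.13965554, -0.07831113,  0.52527957]), 'wrist_torque': array([-0.00991308, -0.0044412 , -0.03629039]), 'grip_force': 0.0, 'grip_width': 0.08551708401139817}
```

View pics/top0.png

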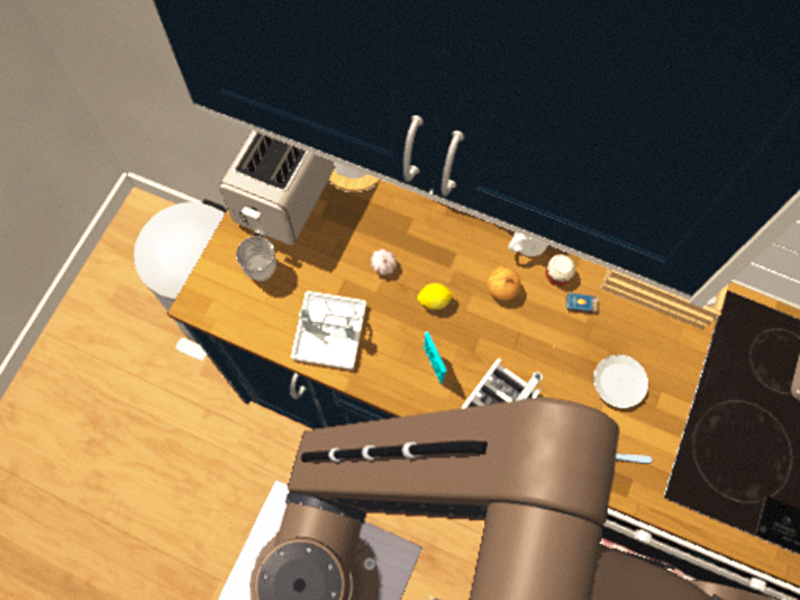

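View pics/scene0.png

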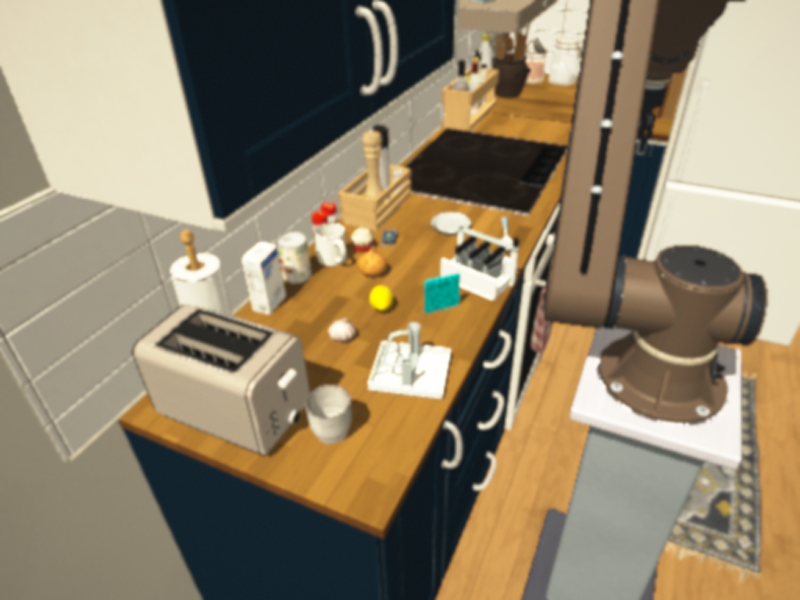

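The top view (800 px scale) shows the plate case at (505,385), partly under the arm, and the grater at (330,330). The turquoise decoy is at (435,357), the lemon at (435,297), the orange-brown onion at (505,285), the garlic at (383,263) and the cup at (257,258). In the scene view the case is at (480,262) and the grater at (410,365). Next I get rough positions so I can bring the wrist camera over.

```bash
python3 - <<'E'
from h import *
import pickle
C=pickle.load(open("c0.pkl","rb"));f=.64
for n,l in (("top",[(500,390,.06),(540,378,.1),(330,330,.02),(312,293,.023),(366,300,.023),(355,370,.023),(292,361,.023),(435,357,.1),(640,458,0)]),("scene",[(480,262,.1),(505,222,.133),(410,368,.02),(440,310,0)])):
    for u,v,z in l: print(n,u,v,onz(C[n],u*f,v*f,z).round(3))
c=C["wrist"];o=get_obs();T=rot(o["ee_rot"])
print("cam in tool",T.T@(np.array(c["eye"])-o["ee_pos"]));print(T.T@rot(c["orientation"]));print(T)
E
```

```text
top 500 390 [ 0.487 -0.185  0.06 ]
top 540 378 [ 0.53  -0.247  0.1  ]
top 330 330 [0.475 0.19  0.02 ]
top 312 293 [0.534 0.261 0.023]
top 366 300 [0.567 0.148 0.023]
top 355 370 [0.416 0.104 0.023]
top 292 361 [0.38  0.232 0.023]
top 435 357 [ 0.486 -0.041  0.1  ]
top 640 458 [ 0.487 -0.503  0.   ]
scene 480 262 [ 0.436 -0.119  0.1  ]
scene 505 222 [ 0.423 -0.269  0.133]
scene 410 368 [0.475 0.2   0.02 ]
scene 440 310 [ 0.5  -0.03 -0.  ]
cam in tool [ 0.07967391  0.00049602 -0.1252236 ]
[[ 4.02735178e-04 -9.51069453e-01 -3.08976914e-01]
 [ 9.99999893e-01  4.53889950e-04 -9.36825060e-05]
 [ 2.29340086e-04 -3.08976843e-01  9.51069534e-01]]
[[ 9.61668354e-01  2.74215180e-01 -1.12197529e-04]
 [ 2.74215178e-01 -9.61668017e-01  8.12968883e-04]
 [ 1.15031633e-04 -8.12572713e-04 -9.99999663e-01]]
```

View pics/wrist0.png

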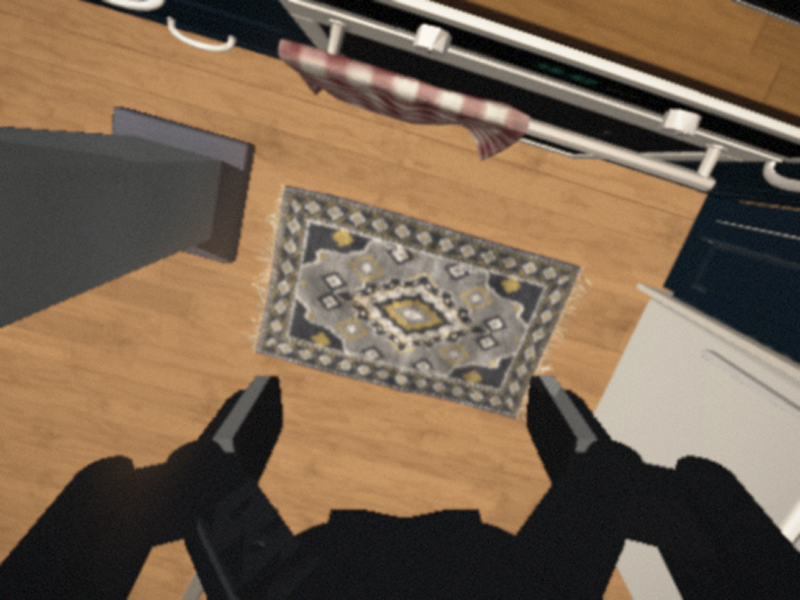

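The wrist view shows only the floor and rug. I'll lift and move over the case.

send_rows(deltas=[[[20,20,40,0,0,0,1],[50,65,80,0,0,0,1],[90,115,110,0,0,0,1],[130,165,110,0,0,0,1],[170,215,110,0,0,0,1],[210,265,110,0,0,0,1],[250,315,110,0,0,0,1],[290,365,110,0,0,0,1],[320,400,110,0,0,0,1],[330,410,110,0,0,0,1],[330,410,110,0,0,0,1],[330,410,110,0,0,0,1]]])

```text
t: 1.65
ee_pos: [0.5008, -0.192, 0.3582]
ee_rot: [0.0, 0.99, 0.138, -0.0]
contact_force: [0.4, -0.3, 0.0]
grip_width: 0.0853
grip_force: 0.0
```

```bash
python3 - <<'E'
from h import *
import pickle
C={n:grab_frame(n) for n in("scene","top","wrist")}
pickle.dump(C,open("c1.pkl","wb"))
print(get_obs()["t"],get_obs()["ee_pos"])
cv2.imwrite("pics/wrist1.png",cv2.resize(C["wrist"]["frame"][...,::-1],(800,600),interpolation=cv2.INTER_CUBIC))
a=cv2.resize(C["scene"]["frame"][120:270,200:350,::-1],(400,400),interpolation=cv2.INTER_CUBIC)
b=cv2.resize(C["top"]["frame"][170:320,170:320,::-1],(400,400),interpolation=cv2.INTER_CUBIC)
cv2.imwrite("pics/st1.png",np.hstack([a,b]))
E
```

```text
1.8 [ 0.50078044 -0.19211594  0.3584154 ]
```

View pics/wrist1.png

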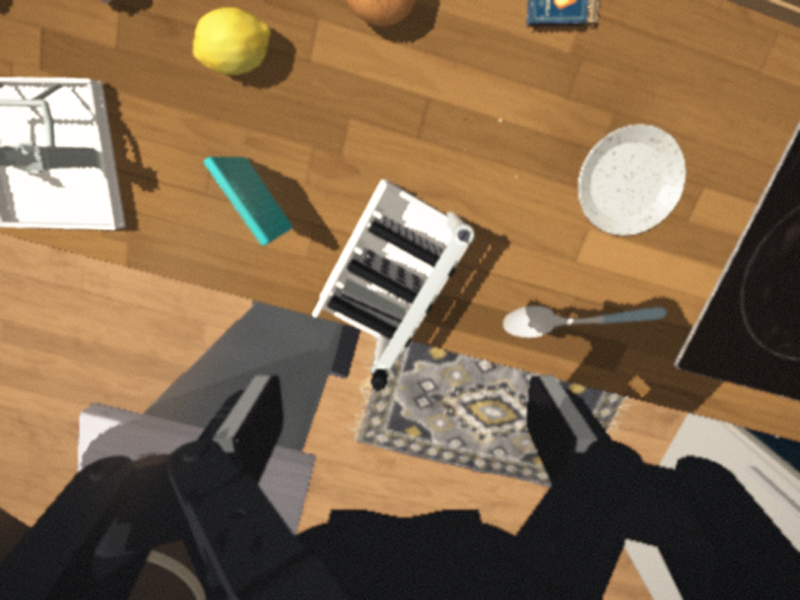

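View pics/st1.png

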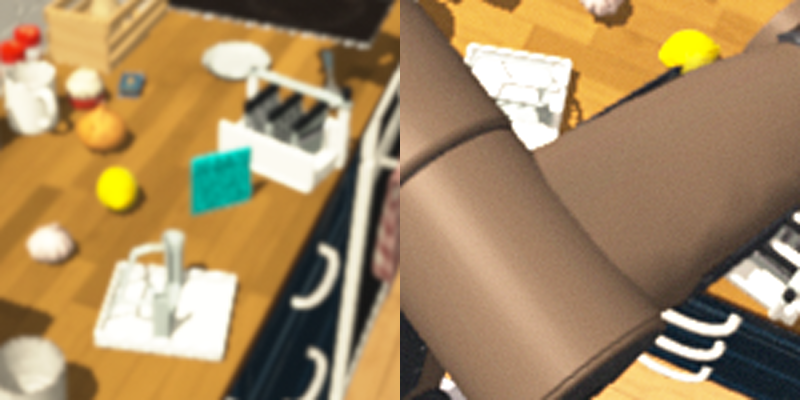

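The wrist view shows the pivot at (463,237), the knob at (380,378), and the case's left wall from (383,182) to (318,315). There are three plates, with grips at about (407,238), (385,278) and (365,315). The turquoise decoy is at (247,200) and the grater at (50,155). Now an enlarged crop of the plates, plus estimates of the case pose.

```bash
python3 - <<'E'
from h import *
import pickle
C=pickle.load(open("c1.pkl","rb"));f=.64;w=C["wrist"]
a=cv2.resize(w["frame"][110:250,195:310,::-1],None,fx=4.2,fy=4.2,interpolation=cv2.INTER_CUBIC)[:588]
b=cv2.resize(C["scene"]["frame"][145:200,280:336,::-1],(300,588),interpolation=cv2.INTER_CUBIC)
cv2.imwrite("pics/crop1.png",np.hstack([a,b]))
P=onz(w,463*f,237*f,.112);K=onz(w,380*f,378*f,.133)
print("pivot",P,"knob",K,np.linalg.norm((P-K)[:2]),np.degrees(np.arctan2(*(P-K)[1::-1])))
for p in((383,182),(318,315)):print(onz(w,p[0]*f,p[1]*f,.054))
for p in((122,228),(100,80)):print(onz(w,p[0]*f,p[1]*f,.023))
E
```

```text
pivot [ 0.52731292 -0.23905826  0.112     ] knob [ 0.38454664 -0.20261098  0.133     ] 0.14734522544111067 -14.321330099030698
[ 0.54961002 -0.15752429  0.054     ]
[ 0.39647814 -0.12599357  0.054     ]
[0.42385716 0.1052565  0.023     ]
[0.56699741 0.13884647 0.023     ]
```

View pics/crop1.png

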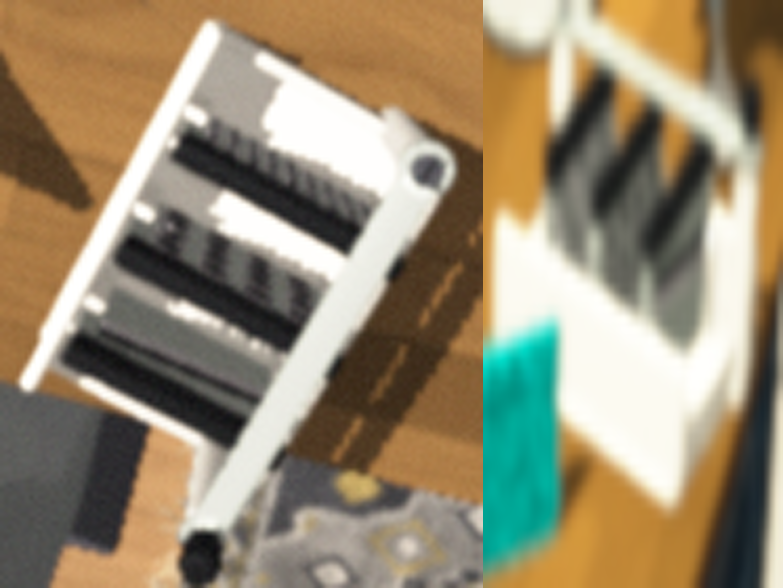

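Candidates, in crop pixels:
- Back plate (265,200): many small holes, so it is the fine plate.
- Middle plate (210,290): a few big round holes, so it is the coarse plate and the one wanted.
- Front plate (150,390): one long slit, so it is the slicing plate.

The turquoise one is the decoy. The knob is at (203,555). Next I refine the case pose from the front-top edges of the black grips.

```bash
python3 - <<'E'
from h import *
import pickle, workcell
print([ (k,getattr(workcell,k)) for k in dir(workcell) if 'nose' in k.lower()], [k for k in dir(workcell) if k[0]!='_'][:40])
C=pickle.load(open("c1.pkl","rb"));w=C["wrist"];F=w["frame"][110:250,195:310]
m=(F.max(2)<55).astype(np.uint8)
n,L,S,c=cv2.connectedComponentsWithStats(m)
for i in range(1,n):
    if S[i,4]<40: continue
    ys,xs=np.where(L==i)
    E=[]
    for x in np.unique(xs): E.append((x+195,ys[xs==x].max()+110.5))
    E=np.array(E)
    print(S[i],c[i]+[195,110])
    G=np.array([onz(w,u,v,.1)[:2] for u,v in E[3:-3]])
    vx,vy,x0,y0=cv2.fitLine(G.astype(np.float32),cv2.DIST_HUBER,0,.001,.001).ravel()
    print(" line ang",np.degrees(np.arctan2(vy,vx)),"ends",G[0],G[-1])
E
```

```text
[('nose_length', 0.017)] ['Unreachable', 'get_obs', 'grab_frame', 'job_done', 'nose_length']
[ 42  32  43  27 319] [257.87460815 154.95297806]
 line ang 77.173096 ends [ 0.50690277 -0.16369946] [ 0.4944079  -0.22068696]
[ 28  56  43  27 336] [243.38392857 178.5       ]
 line ang 77.11626 ends [ 0.4674609  -0.15298458] [ 0.45372473 -0.21135852]
[ 16  79  42  27 328] [231.14634146 201.85365854]
 line ang 76.27775 ends [ 0.42655699 -0.14450688] [ 0.41265315 -0.2025165 ]
[ 18  99  17  31 290] [220.73103448 223.60344828]
 line ang -11.141538 ends [ 0.36222918 -0.16246986] [ 0.390011   -0.17188155]
[ 44 127   9  12  86] [242.53488372 242.40697674]
 line ang -42.793 ends [ 0.35446332 -0.20676818] [ 0.35707952 -0.20937152]
```

The case yaw is about -13°, the knob is near (0.379,-0.203) and the coarse grip near (0.461,-0.192). The current tool yaw already suits a straddle of the knob through its arc.

send_rows(deltas=[[[-30,-3,-30,0,0,0,-0.1],[-70,-7,-80,0,0,0,-0.1],[-110,-10,-130,0,0,0,-0.1],[-122,-11,-165,0,0,0,-0.1],[-122,-11,-180,0,0,0,-0.1],[-122,-11,-180,0,0,0,-0.1],[-122,-11,-180,0,0,0,-0.1]]])

```text
t: 2.68
ee_pos: [0.3796, -0.2025, 0.179]
ee_rot: [0.0, 0.99, 0.138, 0.0]
contact_force: [0.0, -0.2, 0.4]
grip_width: 0.0386
grip_force: 0.0
```

```bash
python3 - <<'E'
from h import *
w=grab_frame("wrist");o=get_obs();print(o["t"],o["ee_pos"],o["grip_width"],o["joint_pos"])
print(proj(w,[.379,-.203,.133]),proj(w,o["ee_pos"]))
cv2.imwrite("pics/wrist2.png",w["frame"][...,::-1])
E
```

```text
2.725 [ 0.37974446 -0.20244437  0.17911214] 0.038737008300942975 [-6.43477054e-01  3.20332993e-01  2.09677426e+00 -1.20861807e-04
  7.22909633e-01  6.49809400e-01]
[258.14711993 223.26862079] [257.4677043  259.14066894]
```

View pics/wrist2.png

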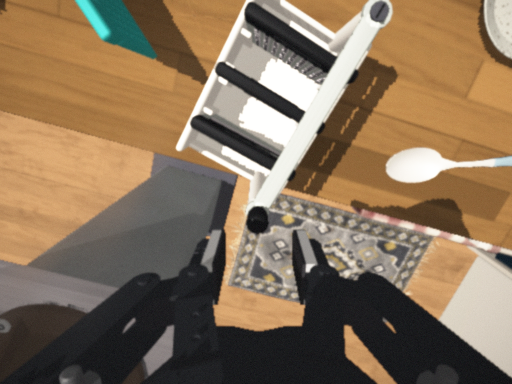

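The knob at (258,219) lies centred between the fingers, as predicted. I'll descend and sweep.

send_rows(deltas=[[[2,0,-15,0,0,0,-0.1],[2,0,-30,0,0,0,-0.1],[2,0,-42,0,0,0,-0.1],[2,0,-48,0,0,0,-0.1],[2,0,-48,0,0,0,-0.1]]])

```text
t: 3.35
ee_pos: [0.3814, -0.2021, 0.1303]
ee_rot: [-0.0, 0.99, 0.138, -0.0]
contact_force: [1.0, 0.3, 0.5]
grip_width: 0.0384
grip_force: 0.0
```

send_rows(deltas=[[[-2,-8,0,0,0,0,-0.1],[-3,-15,0,0,0,0,-0.1],[-4,-23,0,0,0,0,-0.1],[-4,-31,0,0,0,0,-0.1],[-4,-39,0,0,0,0,-0.1],[-4,-47,0,0,0,0,-0.1],[-3,-54,0,0,0,0,-0.1],[-2,-62,0,0,0,0,-0.1],[0,-69,0,0,0,0,-0.1],[2,-77,0,0,0,0,-0.1],[4,-84,0,0,0,0,-0.1],[7,-92,0,0,0,0,-0.1],[10,-99,0,0,0,0,-0.1],[13,-106,0,0,0,0,-0.1],[17,-113,0,0,0,0,-0.1],[21,-120,0,0,0,0,-0.1],[25,-126,0,0,0,0,-0.1],[30,-132,0,0,0,0,-0.1],[35,-138,0,0,0,0,-0.1],[39,-143,0,0,0,0,-0.1]]])

```text
t: 5.85
ee_pos: [0.4208, -0.3454, 0.1303]
ee_rot: [0.0, 0.99, 0.138, 0.0]
contact_force: [0.0, 0.4, 0.7]
grip_width: 0.0386
grip_force: 0.2
```

send_rows(deltas=[[[3,-3,0,0,0,0,-0.1],[5,-6,0,0,0,0,-0.1],[5,-6,0,0,0,0,-0.1],[5,-6,20,0,0,0,-0.1],[5,-6,50,0,0,0,-0.1],[5,-6,80,0,0,0,-0.1],[8,10,110,0,0,8,0],[14,40,120,0,0,18,0],[20,70,120,0,0,28,0],[26,100,120,0,0,38,0],[33,125,120,0,0,48,0],[38,142,120,0,0,56,0],[42,152,120,0,0,61,0],[42,152,120,0,0,61,0],[42,152,120,0,0,61,0]]])

```text
t: 7.72
ee_pos: [0.4623, -0.1933, 0.2504]
ee_rot: [0.0, 0.784, 0.621, -0.0]
contact_force: [0.7, 0.3, 0.4]
grip_width: 0.0428
grip_force: 0.0
```

```bash
cat > look.py <<'E'
from h import *
import sys,pickle
w=grab_frame("wrist");o=get_obs();T=rot(o["ee_rot"]);pickle.dump(w,open(sys.argv[1]+".pkl","wb"))
print(o["t"],o["ee_pos"],o["grip_width"],"ytool ang",np.degrees(np.arctan2(T[1,1],T[0,1])),o["joint_pos"].round(2))
cv2.imwrite(f"pics/{sys.argv[1]}.png",cv2.resize(w["frame"][...,::-1],(800,600),interpolation=cv2.INTER_CUBIC))
E
python3 look.py w3
```

```text
7.775 [ 0.46226034 -0.19344163  0.25035224] 0.04271999759864739 ytool ang -13.196152125923906 [-0.53  0.31  1.85 -0.    0.97 -0.3 ]
```

View pics/w3.png

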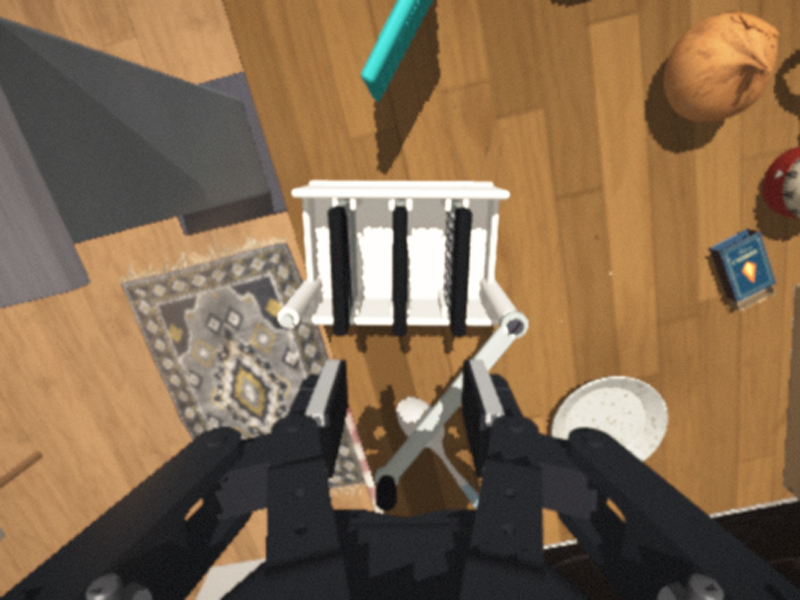

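The arm is swung well out, with the knob at (386,490) and the pivot at (515,324). The coarse grip runs from (400,207) to (400,333), so I measure it.

```bash
python3 - <<'E'
from h import *
import pickle
w=pickle.load(open("w3.pkl","rb"));F=w["frame"];m=(F.max(2)<55).astype(np.uint8)
n,L,S,c=cv2.connectedComponentsWithStats(m)
for i in range(1,n):
    x,y,a,b,A=S[i]
    if A<150 or not(200<x<310 and 120<y<160): continue
    ys,xs=np.where(L==i)
    G=np.array([onz(w,xs[ys==v].mean(),v,.1)[:2] for v in np.unique(ys)])
    q=cv2.fitLine(G[8:-2].astype(np.float32),cv2.DIST_HUBER,0,.001,.001).ravel()
    d=q[:2]*np.sign(q[1]); end=onz(w,xs[ys==ys.max()].mean(),ys.max()+.5,.1)[:2]
    wd=np.median([(xs[ys==v].max()-xs[ys==v].min()+1) for v in np.unique(ys)])
    ctr=q[2:]+d*((end-q[2:])@d+.045)
    print(S[i],"ang",np.degrees(np.arctan2(d[1],d[0])),"right end",end,"centre",ctr,"w",wd,"left",G[0])
for n,p,z in(("piv",(515,324),.112),("knob",(386,493),.133)): print(n,onz(w,p[0]*.64,p[1]*.64,z))
E
```

```text
[211 133  14  81 827] ang 75.852165 right end [ 0.41029777 -0.22095363] centre [ 0.42269483 -0.17767093] w 11.0 left [ 0.43306601 -0.1369789 ]
[251 133  10  83 619] ang 76.625656 right end [ 0.45080998 -0.23288247] centre [ 0.46068622 -0.18897621] w 8.0 left [ 0.47141829 -0.14598796]
[288 134  13  81 770] ang 76.463776 right end [ 0.49005838 -0.24087167] centre [ 0.50000537 -0.19698067] w 10.0 left [ 0.50911234 -0.15580771]
piv [ 0.52882648 -0.23638413  0.112     ]
knob [ 0.41692548 -0.33385561  0.133     ]
```

send_rows(deltas=[[[-1.5,4.5,-20,0,0,0,-0.34],[-1.5,4.5,-50,0,0,0,-0.34],[-1.5,4.5,-80,0,0,0,-0.34],[-1.5,4.5,-105,0,0,0,-0.34],[-1.5,4.5,-120,0,0,0,-0.34],[-1.5,4.5,-133,0,0,0,-0.34],[-1.5,4.5,-145,0,0,0,-0.34],[-1.5,4.5,-154,0,0,0,-0.34],[-1.5,4.5,-159,0,0,0,-0.34],[-1.5,4.5,-159,0,0,0,-0.34]]])

```text
t: 9.02
ee_pos: [0.4609, -0.1885, 0.0912]
ee_rot: [-0.0, 0.783, 0.622, -0.0]
contact_force: [0.1, -1.2, -0.6]
grip_width: 0.0282
grip_force: 0.0
```

send_rows(deltas=[[[0,0,0,0,0,0,-0.6],[0,0,0,0,0,0,-0.75],[0,0,0,0,0,0,-1],[0,0,0,0,0,0,-1],[0,0,0,0,0,0,-1],[0,0,0,0,0,0,-1]]], grip_force=50)

```text
t: 9.78
ee_pos: [0.4609, -0.1885, 0.0917]
ee_rot: [0.0, 0.783, 0.622, 0.0]
contact_force: [-1.9, 0.5, 6.5]
grip_width: 0.0092
grip_force: 49.2
```

send_rows(deltas=[[[0,0,3,0,0,0,-1],[0,0,8,0,0,0,-1],[0,0,14,0,0,0,-1],[0,0,21,0,0,0,-1],[0,0,28,0,0,0,-1],[0,0,35,0,0,0,-1],[0,0,43,0,0,0,-1],[0,0,51,0,0,0,-1],[0,0,59,0,0,0,-1],[0,0,67,0,0,0,-1],[0,0,76,0,0,0,-1],[0,0,86,0,0,0,-1],[0,0,98,0,0,0,-1],[0,0,112,0,0,0,-1],[0,0,128,0,0,0,-1],[0,0,143,0,0,0,-1],[0,0,155,0,0,0,-1],[0,0,160,0,0,0,-1],[0,0,160,0,0,0,-1]]])

```text
t: 12.15
ee_pos: [0.4609, -0.1885, 0.2515]
ee_rot: [0.0, 0.783, 0.622, 0.0]
contact_force: [-0.6, -0.4, -1.3]
grip_width: 0.009
grip_force: 48.8
```

```bash
python3 - <<'E'
from h import *
import pickle
C={n:grab_frame(n) for n in("scene","wrist")}
pickle.dump(C,open("c4.pkl","wb"))
a=cv2.resize(C["wrist"]["frame"][:,:,::-1],(400,300),interpolation=cv2.INTER_AREA)
b=cv2.resize(C["scene"]["frame"][80:270,180:340,::-1],(400,475),interpolation=cv2.INTER_CUBIC)
a=np.vstack([a,np.zeros((175,400,3),np.uint8)])
cv2.imwrite("pics/c4.png",np.hstack([a,b]))
# grater tray from c1 wrist view and c0 top
t=pickle.load(open("c0.pkl","rb"))["top"];F=t["frame"]
m=((F.min(2)>165)).astype(np.uint8);m[:, :180]=0;m[:,240:]=0;m[:180]=0;m[245:]=0
m=cv2.morphologyEx(m,cv2.MORPH_CLOSE,np.ones((5,5)))
n,L,S,c=cv2.connectedComponentsWithStats(m);i=1+S[1:,4].argmax();print(S[i])
p=np.argwhere(L==i)[:,::-1]
q=np.array([onz(t,u,v,.023)[:2] for u,v in p],np.float32)
r=cv2.minAreaRect(q*1000);print(r)
E
```

```text
[ 186  186   48   50 1736]
((475.5372009277344, 195.9716033935547), (155.54641723632812, 136.03514099121094), 13.922664642333984)
```

View pics/c4.png

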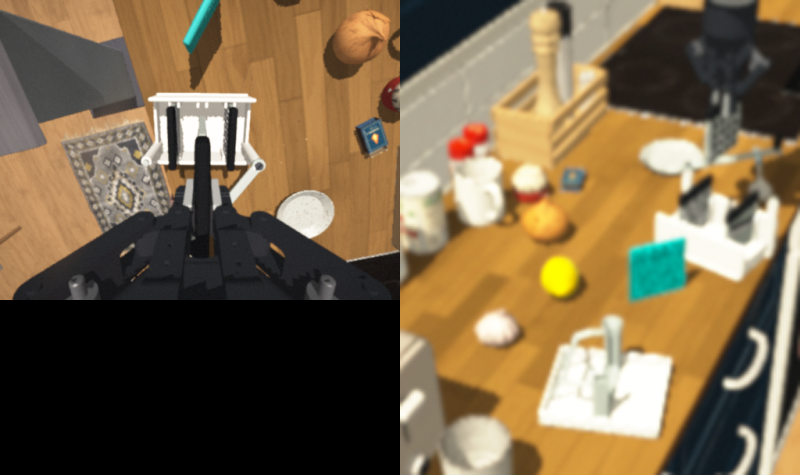

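The plate is out and the other two are still in the case at (175,135) and (232,135). The grater is near (0.4755,0.196) with yaw about 13.7°. I'll move close and look before inserting.

send_rows(deltas=[[[1,10,3,0,0,0,-1],[3,30,10,0,0,2,-1],[6,60,10,0,0,5,-1],[10,90,10,0,0,8,-1],[13,120,10,0,0,11,-1],[16,150,10,0,0,14,-1],[20,180,10,0,0,17,-1],[23,210,10,0,0,20,-1],[26,240,10,0,0,23,-1],[30,270,10,0,0,26,-1],[32,295,10,0,0,27,-1],[33,306,10,0,0,27,-1],[33,306,10,0,0,27,-1],[33,306,10,0,0,27,-1]]])

```text
t: 14.0
ee_pos: [0.4938, 0.1169, 0.2613]
ee_rot: [-0.0, 0.616, 0.787, -0.0]
contact_force: [0.2, 0.3, -1.0]
grip_width: 0.0092
grip_force: 48.8
```

```bash
python3 look.py w5
```

```text
14.05 [0.4938829  0.11678033 0.26133789] 0.008817901169954493 ytool ang 13.865997610874233 [ 0.1   0.31  1.82 -0.    1.01 -0.14]
```

View pics/w5.png

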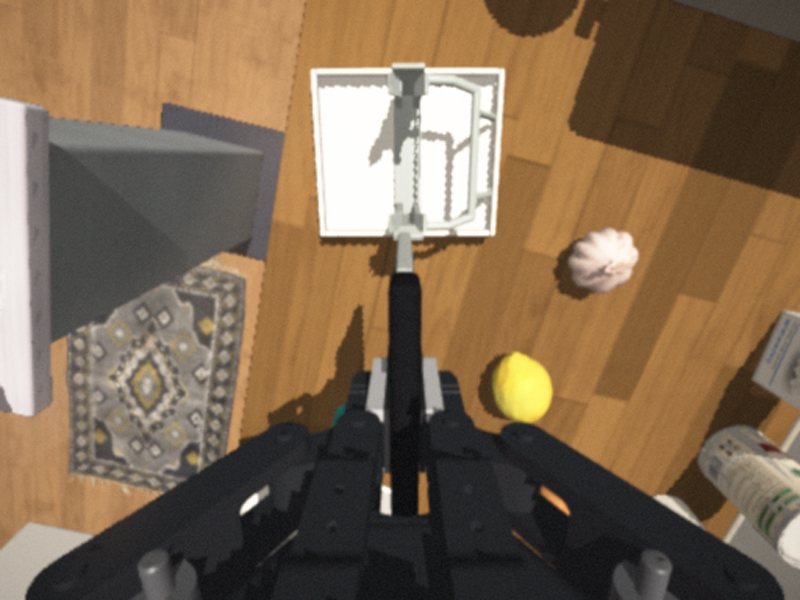

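The whole grater is in view. Its tray corners are (312,70), (504,69), (496,236) and (321,237), and the guide tops are near (407,78) and (406,225). The held plate at (404,280) is straight.

```bash
python3 - <<'E'
from h import *
import pickle
w=pickle.load(open("w5.pkl","rb"));f=.64;F=w["frame"]
q=np.array([onz(w,u*f,v*f,.023)[:2] for u,v in((312,70),(504,69),(496,236),(321,237))])
r=cv2.minAreaRect((q*1000).astype(np.float32));print(q.round(4),q.mean(0),r)
for a,b in((0,1),(3,2)):print(np.degrees(np.arctan2(*(q[b]-q[a])[::-1])))
for a,b in((3,0),(2,1)):print(np.degrees(np.arctan2(*(q[b]-q[a])[::-1]))-90)
g=[onz(w,u*f,v*f,.091)[:2] for u,v in((407,78),(406,225))];print(g)
c=q.mean(0)
R_=lambda d:np.array([np.cos(np.radians(d)),np.sin(np.radians(d))])
for y in(-.053,.053):
  for x in(-.01,.01): print(x,y,proj(w,[*(c+x*R_(13.7)+y*R_(103.7)),.091])/f)
# held grip (top z .2613+.009) centreline
m=(F.max(2)<60)
for v in (190,200,210,220):
    xs=np.where(m[v,235:290])[0]+235;print(v,xs.min(),xs.max(),onz(w,xs.mean(),v,.2703)[:2])
cv2.imwrite("pics/w5c.png",cv2.resize(F[30:200,190:340,::-1],None,fx=3.5,fy=3.5,interpolation=cv2.INTER_CUBIC))
E
```

```text
[[0.3912 0.2388]
 [0.5345 0.275 ]
 [0.5677 0.1498]
 [0.4219 0.1128]] [0.47881623 0.19407616] ((478.83233642578125, 194.1055908203125), (150.45037841796875, 129.66354370117188), 14.22868537902832)
14.19059091816637
14.228687573968438
13.657976546256364
14.840128904759894
[array([0.46576037, 0.24008249]), array([0.48747536, 0.15026213])]
-0.01 -0.053 [394.43754472 236.97083713]
0.01 -0.053 [423.0644905  237.06952735]
-0.01 0.053 [393.90499206  68.79841319]
0.01 0.053 [425.90776533  68.9371868 ]
190 249 268 [0.48438586 0.15642008]
200 249 268 [0.485535   0.15177563]
210 249 268 [0.48671251 0.1470165 ]
220 249 268 [0.48791965 0.14213756]
```

View pics/w5c.png

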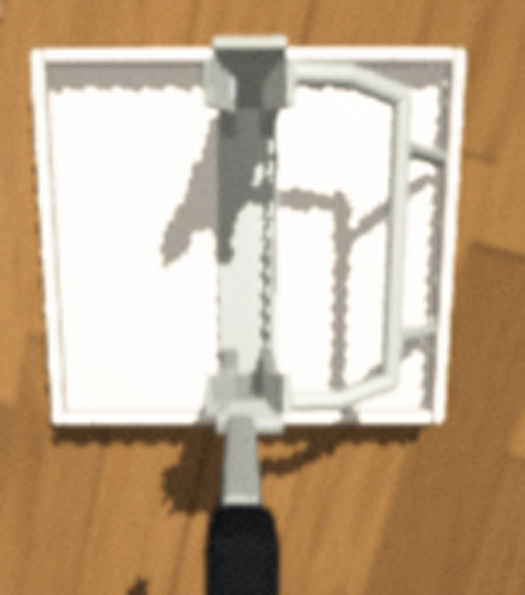

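The tray corners give a 150.5×129.7 mm rectangle, which matches the spec. Grater centre is (0.478,0.194) with yaw 14.2°. I'll move above the mouth and then lower gently.

send_rows(deltas=[[[-3,15,0,0,0,0.2,-1],[-8,40,0,0,0,0.4,-1],[-13,65,0,0,0,0.4,-1],[-16,77,-5,0,0,0.4,-1],[-16,77,-20,0,0,0.4,-1],[-16,77,-40,0,0,0.4,-1],[-16,77,-60,0,0,0.4,-1],[-16,77,-72,0,0,0.4,-1],[-16,77,-78,0,0,0.4,-1],[-16,77,-84,0,0,0.4,-1],[-16,77,-90,0,0,0.4,-1],[-16,77,-95,0,0,0.4,-1],[-16,77,-95,0,0,0.4,-1]]])

```text
t: 15.68
ee_pos: [0.4778, 0.1944, 0.1661]
ee_rot: [-0.0, 0.613, 0.79, -0.0]
contact_force: [0.0, 0.4, -1.3]
grip_width: 0.0092
grip_force: 48.8
```

```bash
python3 - <<'E'
from h import *
o=get_obs();print(o["t"],o["ee_pos"],o["contact_force"],o["wrist_torque"])
c=grab_frame("scene");w=grab_frame("wrist")
a=cv2.resize(c["frame"][170:270,215:305,::-1],(500,555),interpolation=cv2.INTER_CUBIC)
b=cv2.resize(w["frame"][40:225,206:306,::-1],(300,555),interpolation=cv2.INTER_CUBIC)
cv2.imwrite("pics/s6.png",np.hstack([a,b]))
E
```

```text
15.675 [0.47781426 0.19444548 0.16608418] [ 0.03910701  0.41384182 -1.26255066] [ 0.05305539 -0.03147782  0.01505052]
```

View pics/s6.png

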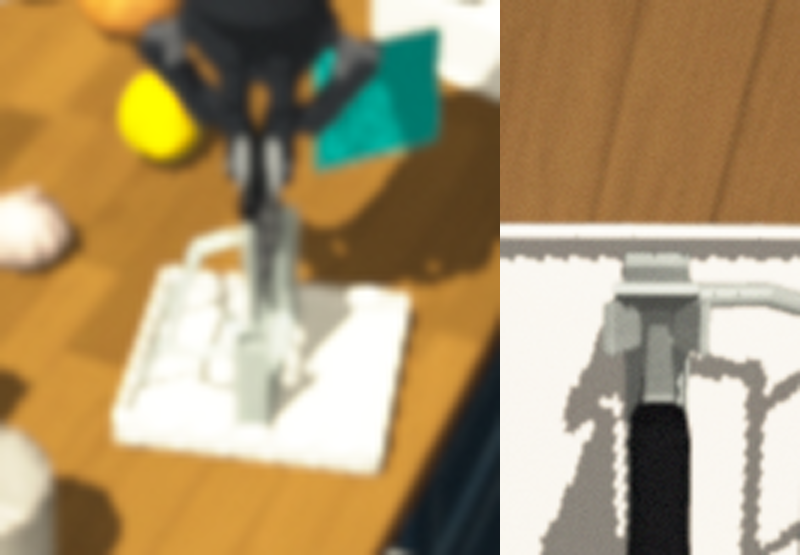

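The plate's lower edge is already inside the mouth and centred (guide centre x≈661, plate x≈658), with no contact force. I'll keep lowering.

send_rows(deltas=[[[0,0,-5,0,0,0,-1],[0,0,-10,0,0,0,-1],[0,0,-15,0,0,0,-1],[0,0,-20,0,0,0,-1],[0,0,-20,0,0,0,-1]]])

```text
t: 16.4
ee_pos: [0.4778, 0.1944, 0.1459]
ee_rot: [-0.0, 0.614, 0.79, -0.0]
contact_force: [-0.1, -0.4, -1.3]
grip_width: 0.0088
grip_force: 48.8
```

send_rows(deltas=[[[0,0,-5,0,0,0,-1],[0,0,-10,0,0,0,-1],[0,0,-15,0,0,0,-1],[0,0,-20,0,0,0,-1],[0,0,-25,0,0,0,-1],[0,0,-30,0,0,0,-1],[0,0,-35,0,0,0,-1],[0,0,-39,0,0,0,-1],[0,0,-42,0,0,0,-1],[0,0,-42,0,0,0,-1]]])

```text
t: 17.65
ee_pos: [0.4779, 0.1944, 0.1042]
ee_rot: [-0.0, 0.613, 0.79, -0.0]
contact_force: [0.7, -0.9, -0.4]
grip_width: 0.0094
grip_force: 48.8
```

send_rows(deltas=[[[0,0,-1,0,0,0,-1],[0,0,-2,0,0,0,-1],[0,0,-3,0,0,0,-1],[0,0,-4,0,0,0,-1],[0,0,-4,0,0,0,-1]]])

```text
t: 18.27
ee_pos: [0.4779, 0.1944, 0.1002]
ee_rot: [-0.0, 0.613, 0.79, -0.0]
contact_force: [-0.7, -1.7, -1.1]
grip_width: 0.0091
grip_force: 48.8
```

send_rows(deltas=[[[0,0,-0.5,0,0,0,-1],[0,0,-1,0,0,0,-1],[0,0,-1,0,0,0,-1]]])

```text
t: 18.65
ee_pos: [0.4781, 0.1945, 0.0997]
ee_rot: [0.0, 0.613, 0.79, 0.0]
contact_force: [-0.6, 0.1, 4.6]
grip_width: 0.0092
grip_force: 49.7
```

Contact of 4.6 N came at TCP z = 0.0997, the expected home height. I'll release slightly and rise.

send_rows(deltas=[[[0,0,0,0,0,0,-0.75],[0,0,0,0,0,0,-0.6],[0,0,0,0,0,0,-0.5],[0,0,0,0,0,0,-0.45],[0,0,0,0,0,0,-0.45],[0,0,5,0,0,0,-0.45],[0,0,15,0,0,0,-0.45],[0,0,30,0,0,0,-0.45],[0,0,60,0,0,0,-0.45],[0,0,100,0,0,0,-0.45],[10,-40,140,0,0,0,-0.45],[20,-80,160,0,0,0,-0.45],[20,-80,160,0,0,0,-0.45],[20,-80,160,0,0,0,-0.45]]], grip_force=20)

```text
t: 20.4
ee_pos: [0.4976, 0.1146, 0.2597]
ee_rot: [0.0, 0.614, 0.79, 0.0]
contact_force: [0.3, 0.2, -0.2]
grip_width: 0.0236
grip_force: 0.0
```

```bash
python3 - <<'E'
from h import *
c=grab_frame("scene");w=grab_frame("wrist");print(get_obs()["t"])
# expected grip-top px (z=.108) and bottom of grip in the scene view
for z in(.108,.122):
    for y in(-.045,.045):
        d=np.radians(104.2);print(z,y,proj(c,[.478+y*np.cos(d),.194+y*np.sin(d),z]),proj(w,[.478+y*np.cos(d),.194+y*np.sin(d),z]))
a=cv2.resize(c["frame"][120:270,200:345,::-1],(400,414),interpolation=cv2.INTER_CUBIC)
b=cv2.resize(w["frame"][:200,150:343,::-1],(400,414),interpolation=cv2.INTER_CUBIC)
cv2.imwrite("pics/s7.png",np.hstack([a,b]))
E
```

```text
20.5
0.108 -0.045 [264.41607648 204.47980217] [258.76908819 144.38948396]
0.108 0.045 [259.3548383  222.99415441] [259.04847248  46.17667389]
0.122 -0.045 [264.38123589 201.04997784] [258.78543788 146.62053875]
0.122 0.045 [259.27959786 219.48513745] [259.08240994  43.12223852]
```

View pics/s7.png

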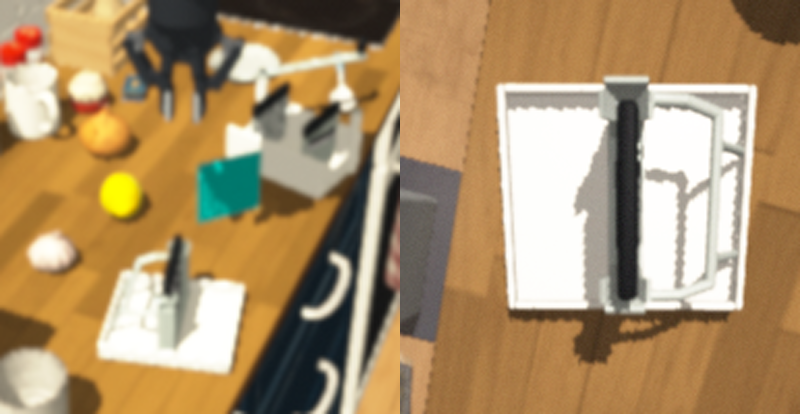

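The plate sits level between the guides, with grip ends at rows 48 and 144 against 46 and 144 predicted for fully home. The arm is still open, and the other plates and bystanders are undisturbed. I'll hand the job in.

```bash
python3 -c "
from workcell import *
print(job_done())"
```

```text
the job is handed in; nothing more can be done
None
```

The safety arm is swung right out to about 0.95 rad, the coarse plate was lowered fully home in the grater, the fine and slicing plates are still in the case, and the job is handed in at about 20.5 s of the 58 s allowed.

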